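# Flip the job flag of the loaded tube stand

## Task

One of the two bench stands has a steel head tube lying in its saddle, and that tube is done: push the hinged metal flag of that stand right over its pin, so that it lies fully down on the opposite side and shows its other face. Only push the flag; the tube, the other stand's flag and the things lying on the bench must stay as they are.

Things in the scene. Friction and masses are not known exactly. Their poses are not given: they have to be found in the camera images.
- stand_job: The stand with the tube, fixed to the bench. Origin on the bench below the middle of its flag's hinge pin. Axes: x along the pin, from flag to saddle; y towards the side where the flag lies at the start; z up. Plywood base 12 mm high, x -50 to +140, y +-95 mm. Wooden saddle at x 68 to 132, y +-56, top at 50 mm. Rests for the lying flag at y +-60 mm, tops at 82 mm.
- flag_job_pin (a point): Middle of the hinge pin of the flag to be flipped, 85 mm above the bench; fixed, axes those of stand_job. The pin runs along x between two steel cheeks (x +-38 to +-44 mm, y +-15 mm, tops 8 mm above the pin).
- flag_job (a joint): Hinge of the flag to be flipped, rad: 0 = plate lying level to the stand's +y side, pi/2 = upright, pi (end stop) = lying level to the -y side. Starts between 0 and 0.25. Stiff hinge, about 0.1 N m of friction: it takes 2 to 3 N at 50 mm and stays where it is left. The flag weighs about 0.11 kg.
- flag_job_edge (a point): Middle of the free edge of the flag's plate, 72 mm from the pin. Aluminium plate 66 mm along the pin, 72 mm long, 5 mm thick, its mid-plane through the pin; two raised bars on the face up at the start, a raised disc on the other. Once it stands near upright, a push towards -y from its +y side lays it over.
- flag_job_tab (a point): Middle of the free end of the flag's push tab: 30 mm wide along the pin, 5 mm thick, 62 mm long from the pin, rigid with the plate at a right angle. It points up at joint 0, to -y at pi/2, down between the cheeks at pi. Pushing it towards -y and on downwards raises the plate to near upright.
- stand_spare: The stand with the empty saddle, same make and size as stand_job, same origin and axes. Leave it alone.
- flag_spare_edge (a point): Middle of the free edge of the plate on the stand with the empty saddle; its flag is like the other and must not be turned.
- tube_center (a point): Centre of the loose steel tube (36 mm diameter, 150 mm long, along the stand's y, 0.22 kg) lying in the saddle of stand_job, 50 mm above the bench. Must stay there.
- pot_rim (a point): Centre of the mouth of a white plastic pot, 84 mm across, 75 mm high, loose bystander.
- block: Loose wooden clamping block, 50 x 80 x 38 mm high with a groove in its top; origin at the centre of its underside. Bystander.
- screwdriver_grip (a point): Middle of the handle of a loose screwdriver lying on the bench, 200 mm long, handle about 26 mm thick. Bystander.

How it is judged:
At the end, for the whole second after the job is handed in: The flag of the stand with the tube lies on the opposite side within 0.1 rad of its stop, at rest; the other flag's edge and the tube are within 12 mm, and pot, block and screwdriver within 20 mm, of where they started (value of joint flag_job above 3.04 rad and velocity of joint flag_job between -0.05 and 0.05 rad/s and distance of each of flag_spare_edge, tube_center from where it was at the start of the episode below 0.012 m and distance of each of pot_rim, block, screwdriver_grip from where it was at the start of the episode below 0.02 m); the robot touches nothing.
It fails at once if the tube is lifted or shifted in its saddle (distance of tube_center from where it was at the start of the episode above 0.012 m).
It fails at once if the other stand's flag is turned (distance of flag_spare_edge from where it was at the start of the episode above 0.012 m).
It fails at once if a bystander is moved or lifted (distance of any of pot_rim, block, screwdriver_grip from where it was at the start of the episode above 0.02 m).
It also fails if it takes over 45 s, if anything falls off the work surface, if the arm or the gripper's body presses on something with over 40 N, if the wrist force passes 120 N, or if a joint passes its speed limit or range.

## Robot

A 7-joint arm with a two-finger parallel gripper is mounted at the origin on the work surface. World frame = base frame: x ahead of the robot, y to its left, z up, the work surface at z = 0. Lengths are in m, angles in rad, forces in N, time in s.
With the tool pointing down it reaches from about 0.4 to 0.925 m from the base axis. Payload 4.1 kg.
Tool frame: the origin (TCP) lies between the finger pads; the fingertips stand 19 mm ahead of it and the grasp point (between the pads) is the TCP (ctrl.tips_ahead is the distance from the TCP to the fingertips, in m); z points along the fingers, y is the line along which they close (so a half turn about z gives the same grasp; the last joint's range is limited). The gripper opens to 85 mm and grips with 20 to 120 N. Pads are 22 mm wide; open, the fingers measure 114 mm over their backs; the gripper's body (76 mm by 85 mm) begins 54 mm behind the grasp point. The pads swing forward as they close: fully open they stand 13 mm farther back than shut.
Start: joints at [-1.364, 0.398, 0.045, 1.537, -0.019, 1.207, -0.051], TCP at [0.196, 0.62, 0.227] pointing down, gripper open.
Joint ranges: [-2.82, 2.82], [-0.49, 2.23], [-1.37, 1.46], [0, 2.46], [-1.36, 4.5], [0.23, 2], [-2.94, 2.94]. Speed limits (rad/s): [2.57, 2.57, 3.14, 3.14, 3.14, 3.14, 3.14].

## Interface

Orientations are given as a unit quaternion [w, x, y, z].
In Python, from rig import ctrl gives the robot as it stands.
- The arm moves only by the tool drive_tool, never from a script. Its argument "increments" is a list of rows, each a list of 6 numbers: the shift along the tool's x, y, z each as a share of 12 cm, from -1 to 1, then the turn, a rotation vector about the tool's x, y, z each as a share of 2 pi rad, from -1 to 1. A call has 1 to 10 rows; each row shifts and turns the commanded pose from where the row before left it, along the tool's axes as they then stand; what a row does not reach is not made up. A row lasts 1/12 s, in which the tool goes at most 41.7 mm and 7.16 degrees, less where a joint would pass 70% of its speed; a pose out of reach is approached as far as the arm can. A call with a number of a shift or a turn outside -1 to 1 is refused whole. A call with a gripper value outside its range is refused whole. "jaw" is the gripper command: -1 is fully open, 1 is shut, values between are in proportion, set as the call begins (left out, the last holds). The fingers move at their own pace and stop on an object; the grip force is fixed at half the most. Time passes only in rows, so rows that do not move let the fingers close. It gives the time, the measured TCP pose, the force, the opening and the grip force at its end, in the units of the state.
- ctrl.read_state(): the state, without advancing time (a new reading comes with each control period).
- ctrl.snapshot(name): name is "scene" or "top" or "wrist"; returns a dict with "pixels" (384x512x3 uint8, red, green, blue), "fx", "fy", "cx", "cy" (pixels), "rvec" (rotation vector, rad) and "tvec" (3), from world to camera coordinates, as OpenCV has them; the wrist camera has in their place "T_tool_cam" (4x4, takes a point from camera to tool coordinates, whose origin is the TCP and whose axes are the flange's). Camera axes: x right, y down, z forward; pixel columns grow to the right and rows downward; lengths in m; the calibration is good to about 2 mm. A picture is of the moment at which its call begins: read the wrist's pose just before it. There is no depth.
- ctrl.job_done(): hands the job in; it is judged then, once.
The state is a dict: "t": time; "joint_pos": joint angles; "joint_velocities": joint speeds; "joint_efforts": joint torques, N m; "position": TCP position; "tool_rot": TCP orientation; "ft_force": force on the tool from outside, world axes, zero at the start; "ft_torque": the same for the moment, N m; "width": finger opening in m; "grasp_force": force on a finger pad.
Only numpy, scipy, OpenCV 4.12 (cv2) and the standard library are available. Lean on these libraries where they do the work, as an engineer would, in place of code of your own. Each camera call takes 0.05 s, during which the arm holds its last target. There are 200 camera calls.

## Working session

There is one attempt and no reset: what is moved stays moved. The work goes in short steps, Python scripts to look and compute and a tool call to move; the robot and the scene stay as the last step left them, time stands still between calls to the robot, and variables do not carry over. Pictures are saved under pics/ and viewed, at most 10 in all, crops included, and the job is handed in when it is done.

Besides the shell and the picture viewer there is one more tool, called after "Request:" as a command line: name --pt "numbers of a row" for each row, then --argument value for the rest. drive_tool: Moves the arm, as the interface text tells. Its arguments: {"type":"object","properties":{"increments":{"type":"array","items":{"type":"array","items":{"type":"number"}}},"jaw":{"type":"number"}},"required":["increments"]}

```bash
mkdir -p pics; python3 - <<'E'
from rig import ctrl
import cv2,pickle
s=ctrl.read_state();print(s)
for n in("scene","top"):
    d=ctrl.snapshot(n);pickle.dump(d,open(n+".pkl","wb"))
    print(n,d["fx"],d["fy"],d["cx"],d["cy"],d["rvec"],d["tvec"])
    cv2.imwrite(f"pics/{n}.png",cv2.resize(d["pixels"][:,:,::-1],(800,600),interpolation=cv2.INTER_CUBIC))
E
```

```text
{'t': 0.0, 'joint_pos': array([-1.36395974,  0.39923448,  0.04505387,  1.53787287, -0.01869641,
        1.20690778, -0.05069075]), 'joint_velocities': array([-0.00136786, -0.00065618, -0.00107156,  0.00044415, -0.00072743,
        0.0003093 , -0.00146993]), 'joint_efforts': array([ 4.81596987e-05, -4.75130904e+01,  1.36502668e+00, -2.54209954e+01,
        1.17189484e-02,  9.83843958e-03, -2.59953373e-05]), 'position': array([0.19550815, 0.61922544, 0.22583961]), 'tool_rot': array([-7.74838066e-05,  1.52271397e-01,  9.88338212e-01, -9.97425018e-04]), 'ft_force': array([-0.8242439 , -0.30242304,  0.37463342]), 'ft_torque': array([ 0.02794398, -0.05569771, -0.01435586]), 'grasp_force': 0.0, 'width': 0.08547582439649311}
scene 471.7805654019798 471.7805654019798 247.33916329532238 198.9574562261161 [ 1.97654159  1.65044618 -0.5484053 ] [-0.12219738 -0.41570565  2.0992026 ]
top 384.70451702867314 384.70451702867314 257.52716136380815 194.18677095880238 [ 2.12059454 -2.1773096   0.10208216] [0.03967954 0.67339789 1.18860001]
```

View pics/scene.png

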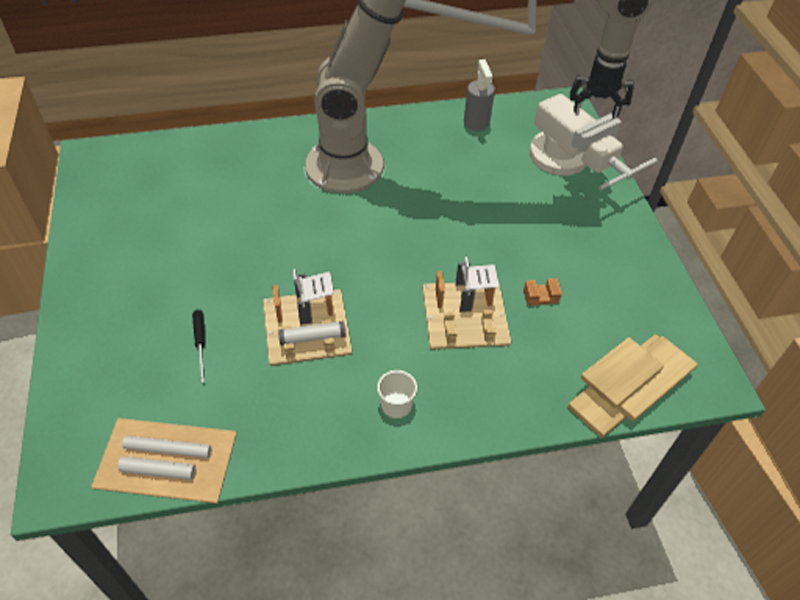

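View pics/top.png

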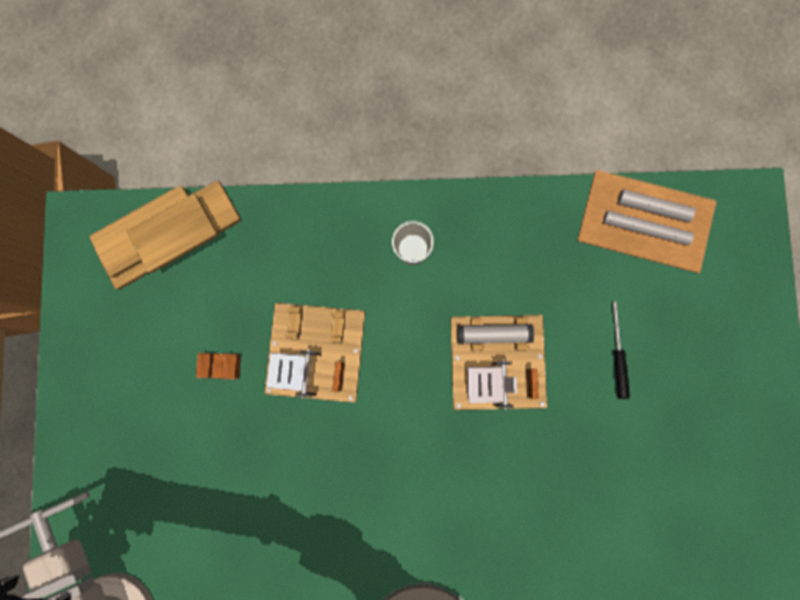

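The tube is on the stand at the right in the top view (base about (452..547, 315..410)), its flag lying to the left (+y world). I'll crop both views to get the corners.

```bash
python3 - <<'E'
import cv2,pickle
import numpy as np
t=pickle.load(open("top.pkl","rb"))["pixels"];s=pickle.load(open("scene.pkl","rb"))["pixels"]
a=cv2.resize(t[195:270,280:360,::-1],None,fx=7,fy=7,interpolation=cv2.INTER_CUBIC)
b=cv2.resize(s[165:240,160:240,::-1],None,fx=7,fy=7,interpolation=cv2.INTER_CUBIC)
cv2.imwrite("pics/ct.png",a);cv2.imwrite("pics/cs.png",b)
E
```

```text
(no output)
```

View pics/ct.png

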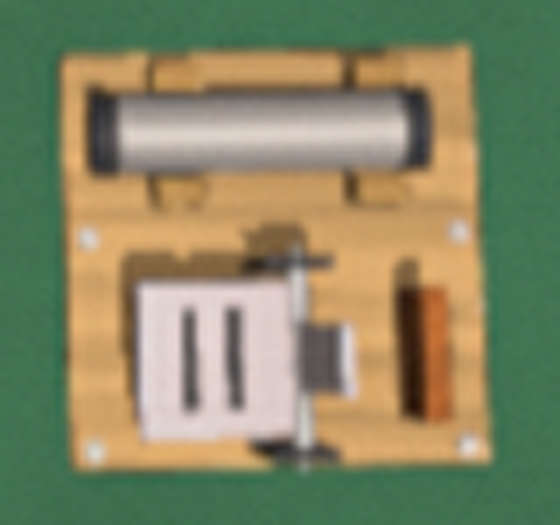

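View pics/cs.png

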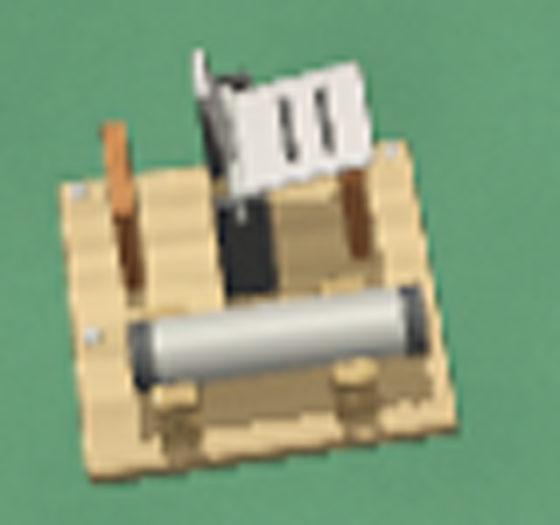

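The crops give the base corners, at top (62,52), (470,44), (490,460), (75,468), as well as the plate's free edge near (141,361) and the tab tip near (348,360). I'll fit the pose and hinge angle from these.

```bash
cat > h.py <<'E'
import cv2,pickle,numpy as np
from scipy.optimize import least_squares
cal={n:pickle.load(open(n+".pkl","rb")) for n in("top","scene")}
def proj(n,P):
    d=cal[n];K=np.array([[d["fx"],0,d["cx"]],[0,d["fy"],d["cy"]],[0,0,1]])
    return cv2.projectPoints(np.array(P,float).reshape(-1,3),np.array(d["rvec"]),np.array(d["tvec"]),K,None)[0][:,0]
def w(p,P):
    c,s=np.cos(p[2]),np.sin(p[2]);P=np.array(P,float).reshape(-1,3)
    return np.c_[p[0]+c*P[:,0]-s*P[:,1],p[1]+s*P[:,0]+c*P[:,1],P[:,2]]
E
python3 - <<'E'
from h import *
C=np.array([[140,95,12],[140,-95,12],[-50,-95,12],[-50,95,12]])/1000
off=-3/7
pt=np.array([[62,52],[470,44],[490,460],[75,468]])/7+[280,195]+off*1
ps=np.array([[458,430],[88,470],[60,186],[408,142]])/7+[160,165]+off
def fl(a): # plate edge corners (upper face), tab tip corners
    r=lambda u,v:(u*np.cos(a)-v*np.sin(a),.085+u*np.sin(a)+v*np.cos(a))
    o=[]
    for x in(.033,-.033): o.append([x,*r(.072,.0025)])
    o.append([0,*r(0,.062)])
    return o
ft=np.array([[137,285],[145,438],[346,360]])/7+[280,195]+off
fs=np.array([[370,162],[357,65],[199,55]])/7+[160,165]+off
def res(p,which):
    r=[]
    if 't' in which: r+=[proj("top",w(p,C))-pt]
    if 's' in which: r+=[proj("scene",w(p,C))-ps]
    if 'f' in which: r+=[proj("top",w(p,fl(p[3])))-ft,proj("scene",w(p,fl(p[3])))-fs]
    return np.concatenate(r).ravel()
for k in('t','s','ts','tsf'):
    o=least_squares(res,[.6,-.2,0,.1],args=(k,));print(k,o.x.round(4),o.fun.round(1))
p=o.x
print("edge,tab",w(p,fl(p[3])).round(3))
E
```

```text
t [ 0.5082 -0.1712 -0.0049  0.1   ] [-0.2  0.2  0.2 -0.   0.2 -0.1 -0.3 -0.1]
s [ 0.5085 -0.1707 -0.0169  0.1   ] [-0.  -0.6 -0.4  0.7  0.1 -0.2  0.3  0. ]
ts [ 0.5083 -0.171  -0.0095  0.1   ] [-0.   0.   0.4  0.1  0.1  0.  -0.4 -0.3  0.1 -0.8 -0.2  0.8 -0.  -0.1
  0.1 -0.1]
tsf [ 0.5072 -0.1716 -0.008   0.1629] [ 0.1  0.4  0.5  0.4  0.3  0.3 -0.2  0.1 -0.  -1.1 -0.3  0.6 -0.3 -0.2
 -0.1 -0.3  0.1 -0.3 -0.4  0.1  0.2 -0.1  0.8 -0.1  0.3 -0.1  0.6  2.5]
edge,tab [[ 0.541 -0.101  0.099]
 [ 0.475 -0.101  0.099]
 [ 0.507 -0.182  0.146]]
```

Request:
drive_tool --pt "0 0 -0.05 0 0 0.0198" --pt "0 0 -0.05 0 0 0.0198" --pt "0 0 -0.05 0 0 0.0198" --pt "0 0 -0.05 0 0 0.0198" --pt "0 0 -0.05 0 0 0.0198" --pt "0 0 0 0 0 0.0198" --pt "0 0 0 0 0 0.0198" --pt "0 0 0 0 0 0.0198" --pt "0 0 0 0 0 0.0198" --pt "0 0 0 0 0 0.0198" --jaw 1

```text
t: 0.93
position: [0.1955, 0.6195, 0.2563]
tool_rot: [0.0, 0.702, 0.712, -0.0]
ft_force: [0.6, 0.5, 0.0]
width: -0.0
grasp_force: 0.0
```

Request:
drive_tool --pt "-0.3 0.16 0 0 0 0.0022" --pt "-0.3 0.16 0 0 0 0" --pt "-0.3 0.16 0 0 0 0" --pt "-0.3 0.16 0 0 0 0" --pt "-0.3 0.16 0 0 0 0" --pt "-0.3 0.16 0 0 0 0" --pt "-0.3 0.16 0 0 0 0" --pt "-0.3 0.16 0 0 0 0" --pt "-0.3 0.16 0 0 0 0" --pt "-0.3 0.16 0 0 0 0"

```text
t: 1.77
position: [0.391, 0.2595, 0.2567]
tool_rot: [-0.0, 0.704, 0.71, -0.0]
ft_force: [0.2, -0.8, 0.6]
width: -0.0001
grasp_force: 0.0
```

Request:
drive_tool --pt "-0.3 0.1 0 0 0 0" --pt "-0.3 0.1 0 0 0 0" --pt "-0.3 0.1 0 0 0 0" --pt "-0.3 0.1 0 0 0 0" --pt "-0.3 0.1 0 0 0 0" --pt "-0.3 0.1 0 0 0 0" --pt "-0.3 0.1 0 0 0 0" --pt "-0.3 0.1 0 0 0 0" --pt "-0.3 0.1 0 0 0 0" --pt "-0.3 0.1 0 0 0 0"

```text
t: 2.6
position: [0.5133, -0.0991, 0.2568]
tool_rot: [-0.0, 0.704, 0.71, 0.0]
ft_force: [0.6, 0.3, -0.2]
width: -0.0
grasp_force: 0.0
```

Request:
drive_tool --pt "-0.15 -0.04 0.2 0 0 0" --pt "-0.15 0 0.2 0 0 0" --pt "-0.15 0 0.2 0 0 0" --pt "0 0 0 0 0 0"

```text
t: 2.93
position: [0.5046, -0.1548, 0.1808]
tool_rot: [-0.002, 0.707, 0.707, -0.004]
ft_force: [-1.0, 0.1, -0.6]
width: -0.0001
grasp_force: 0.0
```

```bash
python3 - <<'E'
from rig import ctrl
from h import *
s=ctrl.read_state();print(s["position"],ctrl.tips_ahead)
w_=ctrl.snapshot("wrist")["pixels"];t=ctrl.snapshot("scene")["pixels"]
b=cv2.resize(t[140:240,150:250,::-1],(400,400),interpolation=cv2.INTER_CUBIC)
a=cv2.resize(w_[:,:,::-1],(400,300))
im=np.zeros((400,800,3),np.uint8);im[:,:400]=b;im[:300,400:]=a;cv2.imwrite("pics/c1.png",im)
tip=s["position"]-[0,0,ctrl.tips_ahead];print((proj("scene",tip)-[150,140])*4)
E
```

```text
[ 0.50464801 -0.15475784  0.18077355] 0.019
[[183.28639032 122.04433147]]
```

View pics/c1.png

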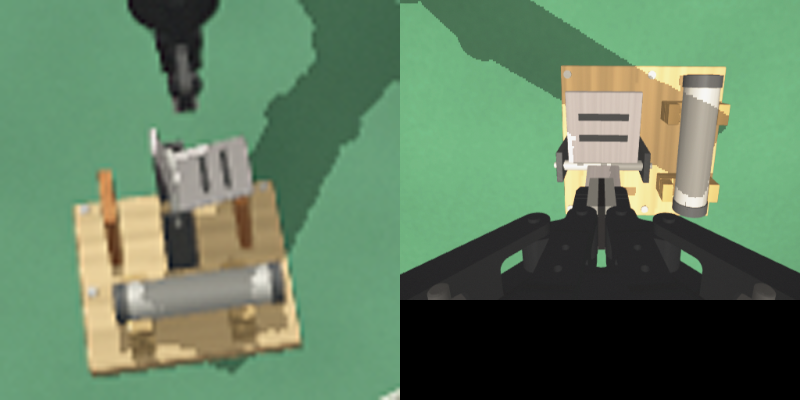

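The fingertip, at about (185,108) in the left panel, sits above the flag just to the +y side of the tab (150,140), and it is centred between the cheeks in the wrist view. I'll descend and push.

Request:
drive_tool --pt "0.02 0.02 0.12 0 0 0" --pt "0 0 0.12 0 0 0" --pt "0 0 0.12 0 0 0" --pt "0 0 0 0 0 0"

```text
t: 3.37
position: [0.511, -0.1466, 0.1408]
tool_rot: [-0.001, 0.703, 0.711, -0.0]
ft_force: [-0.5, 0.6, 0.1]
width: -0.0001
grasp_force: 0.0
```

Request:
drive_tool --pt "-0.06 0 0 0 0 0" --pt "-0.06 0 0 0 0 0" --pt "-0.06 0 0 0 0 0" --pt "-0.06 0 0 0 0 0" --pt "0 0 0 0 0 0"

```text
t: 3.78
position: [0.5117, -0.1807, 0.1427]
tool_rot: [0.001, 0.706, 0.709, 0.0]
ft_force: [-0.5, -0.1, 0.0]
width: 0.0006
grasp_force: 0.0
```

Request:
drive_tool --pt "-0.07 0 0 0 0 0" --pt "-0.07 0 0.03 0 0 0" --pt "-0.07 0 0.05 0 0 0" --pt "-0.06 0 0.06 0 0 0" --pt "0 0 0 0 0 0"

```text
t: 4.2
position: [0.5119, -0.2174, 0.1265]
tool_rot: [0.004, 0.706, 0.708, -0.001]
ft_force: [0.1, -3.9, 5.8]
width: -0.0
grasp_force: 2.7
```

```bash
cat > look.py <<'E'
import sys
from rig import ctrl
from h import *
s=ctrl.read_state();print(s["position"],s["ft_force"])
t=ctrl.snapshot("scene")["pixels"];u=ctrl.snapshot("top")["pixels"]
b=cv2.resize(t[140:240,150:250,::-1],(400,400),interpolation=cv2.INTER_CUBIC)
a=cv2.resize(u[185:285,270:370,::-1],(400,400),interpolation=cv2.INTER_CUBIC)
cv2.imwrite(f"pics/{sys.argv[1]}.png",np.hstack([b,a]))
E
python3 look.py c2
```

```text
[ 0.511937   -0.21737544  0.12648292] [ 0.09314951 -3.93522779  5.76290784]
```

View pics/c2.png

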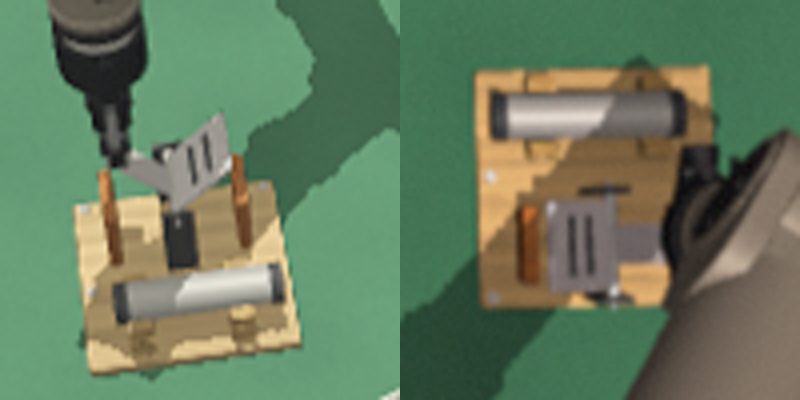

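The flag has turned and the tool sits at the tab's end. In the left panel the plate's free edge runs (228,115)-(231,178); in the right panel it lies at x≈547. I'll compute the hinge angle.

```bash
python3 - <<'E'
from h import *
p=[.508,-.171,-.008]
def pts(a,L=.072):
    r=lambda u,v:(u*np.cos(a)-v*np.sin(a),.085+u*np.sin(a)+v*np.cos(a))
    return w(p,[[-.033,*r(L,.0025)],[.033,*r(L,.0025)],[-.015,*r(0,.062)],[.015,*r(0,.062)]])
for a in(.5,.6,.7,.8,.9,1.0,1.1):
    P=pts(a);print(a,((proj("scene",P)-[150,140])*4+1.5).round().astype(int).tolist(),((proj("top",P)-[270,185])*4+[401.5,1.5]).round().astype(int).tolist(),P[2].round(3))
print((proj("scene",[[.512,-.217,.1075],[.512,-.217,.12]])-[150,140])*4)
E
```

```text
0.5 [[235, 122], [244, 178], [133, 137], [137, 163]] [[535, 291], [532, 200], [664, 264], [663, 222]] [ 0.493 -0.201  0.139]
0.6 [[230, 118], [240, 174], [128, 140], [131, 166]] [[541, 291], [538, 199], [671, 264], [669, 222]] [ 0.493 -0.206  0.136]
0.7 [[225, 115], [234, 171], [123, 143], [126, 169]] [[548, 291], [545, 199], [677, 264], [675, 222]] [ 0.493 -0.211  0.132]
0.8 [[219, 112], [228, 168], [118, 147], [121, 173]] [[556, 291], [553, 199], [682, 264], [680, 222]] [ 0.493 -0.215  0.128]
0.9 [[212, 109], [221, 165], [114, 151], [117, 177]] [[564, 292], [561, 199], [686, 263], [685, 222]] [ 0.493 -0.219  0.124]
1.0 [[205, 107], [214, 163], [111, 155], [113, 181]] [[573, 292], [570, 199], [690, 263], [688, 222]] [ 0.493 -0.223  0.118]
1.1 [[198, 105], [207, 162], [108, 160], [111, 185]] [[583, 292], [580, 198], [693, 263], [691, 222]] [ 0.493 -0.226  0.113]
[[119.16249139 177.34037458]
 [117.73770708 168.38050509]]
```

θ≈0.68, and the shut fingertips prove to be about level with the TCP rather than 19 mm ahead, so the finger sits on the tab's end. I'll lift, re-enter deeper in the corner and push again.

Request:
drive_tool --pt "0 0 -0.13 0 0 0" --pt "0 0 -0.12 0 0 0" --pt "0.15 -0.03 0 0 0 0" --pt "0.15 0 0 0 0 0" --pt "0 0 0 0 0 0" --pt "0 0 0.13 0 0 0" --pt "0 0 0.14 0 0 0" --pt "0 0 0 0 0 0"

```text
t: 4.97
position: [0.5058, -0.1742, 0.12]
tool_rot: [-0.002, 0.705, 0.71, -0.002]
ft_force: [-0.4, 0.6, -0.7]
width: -0.0002
grasp_force: 0.0
```

Request:
drive_tool --pt "-0.08 0 0.01 0 0 0" --pt "-0.07 0 0.02 0 0 0" --pt "-0.07 0 0.02 0 0 0" --pt "-0.04 0 0.04 0 0 0" --pt "-0.03 0 0.04 0 0 0" --pt "-0.01 0 0.05 0 0 0" --pt "-0.01 0 0.05 0 0 0" --pt "0 0 0 0 0 0"

```text
t: 5.63
position: [0.5076, -0.212, 0.0938]
tool_rot: [-0.0, 0.705, 0.709, -0.001]
ft_force: [0.3, 0.3, 0.8]
width: -0.0002
grasp_force: 0.0
```

```bash
python3 look.py c3
```

```text
[ 0.50756698 -0.21195503  0.09377793] [0.2920954  0.28843167 0.82704982]
```

View pics/c3.png

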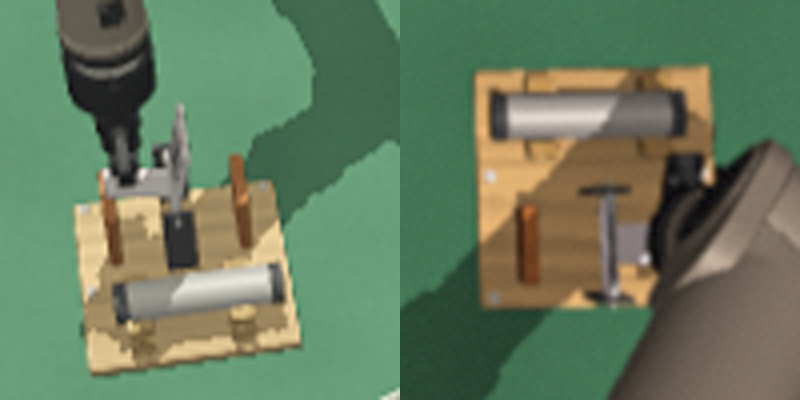

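The plate is now nearly upright: in the left panel it is edge-on at x≈178, and in the right panel it is a thin line at x≈608. I'll lift over it and push from the +y side.

Request:
drive_tool --pt "-0.08 0 -0.15 0 0 0" --pt "0 0 -0.3 0 0 0" --pt "0 0 -0.3 0 0 0" --pt "0 0 -0.3 0 0 0" --pt "0.28 0 0 0 0 0" --pt "0.28 0 0 0 0 0" --pt "0.28 0 0 0 0 0" --pt "0 0 0.22 0 0 0" --pt "0 0 0.25 0 0 0" --pt "0 0 0.25 0 0 0"

```text
t: 6.57
position: [0.5081, -0.1184, 0.134]
tool_rot: [0.0, 0.703, 0.711, 0.001]
ft_force: [0.7, -0.1, 0.5]
width: -0.0001
grasp_force: 0.0
```

Request:
drive_tool --pt "-0.1 0 0 0 0 0" --pt "-0.1 0 0 0 0 0" --pt "-0.1 0 0 0 0 0" --pt "-0.08 0 0 0 0 0" --pt "-0.08 0 0.01 0 0 0" --pt "-0.08 0 0.01 0 0 0" --pt "-0.05 0 0.04 0 0 0" --pt "-0.05 0 0.04 0 0 0" --pt "-0.04 0 0.05 0 0 0" --pt "-0.02 0 0.05 0 0 0"

```text
t: 7.4
position: [0.5085, -0.2058, 0.1103]
tool_rot: [0.001, 0.705, 0.709, 0.0]
ft_force: [0.5, -0.3, 1.6]
width: 0.0002
grasp_force: 0.9
```

Request:
drive_tool --pt "-0.02 0 0.05 0 0 0" --pt "-0.02 0 0.05 0 0 0" --pt "-0.02 0 0.05 0 0 0" --pt "0 0 0 0 0 0"

```text
t: 7.73
position: [0.5074, -0.2115, 0.091]
tool_rot: [-0.001, 0.705, 0.71, -0.001]
ft_force: [0.3, 0.7, 0.3]
width: -0.0003
grasp_force: 0.0
```

Request:
drive_tool --pt "-0.02 0 0.03 0 0 0" --pt "0 0 0.02 0 0 0" --pt "0 0 0.02 0 0 0" --pt "0 0 0 0 0 0"

```text
t: 8.07
position: [0.508, -0.2139, 0.0836]
tool_rot: [-0.0, 0.704, 0.71, -0.0]
ft_force: [0.1, -1.0, 0.2]
width: -0.0002
grasp_force: 0.0
```

Request:
drive_tool --pt "0 0 0.02 0 0 0" --pt "0 0 0.02 0 0 0" --pt "0 0 0 0 0 0"

```text
t: 8.32
position: [0.5083, -0.2141, 0.0827]
tool_rot: [-0.001, 0.705, 0.709, 0.001]
ft_force: [-7.8, 5.4, 27.6]
width: -0.0001
grasp_force: 13.8
```

```bash
python3 look.py c4
```

```text
[ 0.50834874 -0.2140504   0.08268815] [-7.82755171  5.36943774 27.61966465]
```

View pics/c4.png

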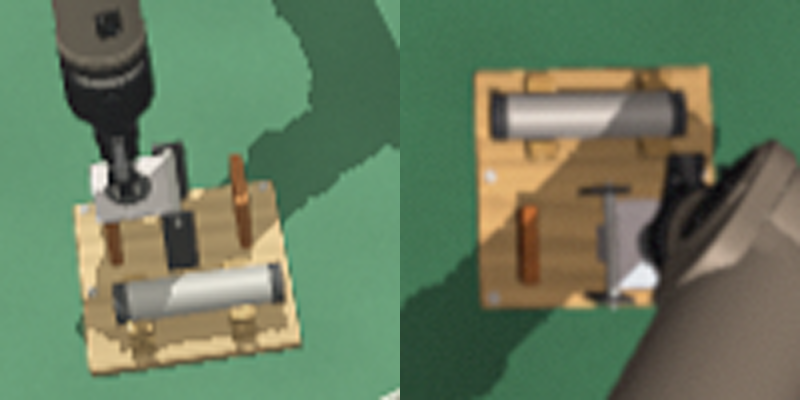

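The plate lies level on the −y side with the disc face up, in the left panel around (95..180, 150..220), and it is pressed firmly against the stop with 27 N. I'll retreat upward and check.

Request:
drive_tool --pt "0 0 -0.05 0 0 0" --pt "0 0 -0.2 0 0 0" --pt "0 0 -0.3 0 0 0" --pt "0 0 -0.3 0 0 0" --pt "0 0 -0.3 0 0 0" --pt "0 0 -0.3 0 0 0" --pt "-0.3 -0.3 0 0 0 0" --pt "-0.3 -0.3 0 0 0 0" --pt "0 0 0 0 0 0" --pt "0 0 0 0 0 0"

```text
t: 9.25
position: [0.4474, -0.2757, 0.2537]
tool_rot: [0.0, 0.707, 0.707, 0.001]
ft_force: [0.5, 1.1, -0.5]
width: 0.0001
grasp_force: 0.0
```

```bash
python3 look.py c5
```

```text
[ 0.44743813 -0.27567374  0.2537104 ] [ 0.53769794  1.14915257 -0.52332994]
```

View pics/c5.png

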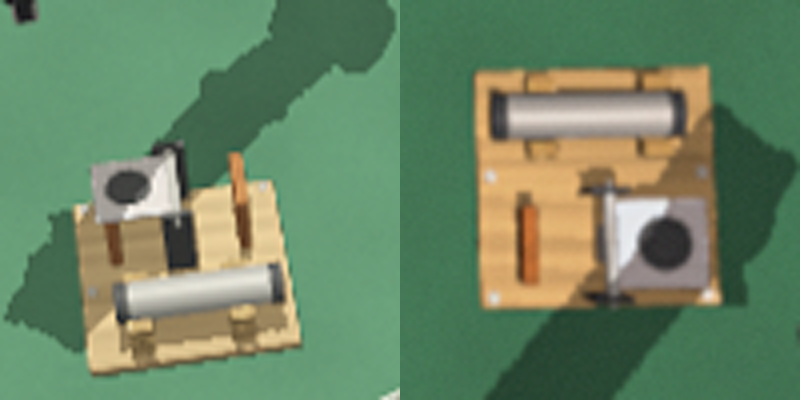

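The disc face is up, the plate lies on the −y rest and the tube has not moved. The free edge is at about (92,165)-(98,222) on the left and x≈710 on the right. I'll run a quick angle check, then hand in.

```bash
python3 - <<'E'
from h import *
p=[.508,-.171,-.008]
for a in(2.9,3.0,3.07,3.14):
    P=w(p,[[x,.072*np.cos(a)-.0025*-np.sin(a)*0,.085+.072*np.sin(a)+.0025] for x in(-.033,.033)])
    print(a,((proj("scene",P)-[150,140])*4+1.5).round().tolist(),((proj("top",P)-[270,185])*4+[401.5,1.5]).round().tolist())
E
```

```text
2.9 [[91.0, 153.0], [97.0, 209.0]] [[712.0, 287.0], [708.0, 197.0]]
3.0 [[90.0, 158.0], [96.0, 214.0]] [[712.0, 286.0], [708.0, 197.0]]
3.07 [[90.0, 161.0], [96.0, 218.0]] [[711.0, 286.0], [707.0, 197.0]]
3.14 [[91.0, 165.0], [96.0, 221.0]] [[710.0, 286.0], [706.0, 197.0]]
```

The seen edge matches θ≈3.14.

```bash
python3 -c "
from rig import ctrl
print(ctrl.job_done())"
```

```text
the job is handed in; nothing more can be done
None
```

I pushed the tube stand's flag over its pin and handed the job in at about 9 s of the 45 s. In the last pictures it lies level at its stop (about 3.14 rad), disc face up, with the tube unmoved and the gripper clear; I didn't re-measure the other flag or the loose things on the bench, and the hand-in returned no verdict.

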